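Zero the coffee grinder's dial by feel

TASK

The grinder has new burrs, so its dial must be zeroed. Turn the adjusting collar clockwise by its lever until you feel the burrs just begin to rub, without forcing them, and while they still touch lightly bring the index ring's tab round into line with the rib on the collar. Then back the collar off from the index by about an eighth of a turn, so that the burrs run clear, and let go; leave the other things on the worktop alone.

Things in the scene. Friction and masses are not known exactly. Their poses are not given: they have to be found in the camera images.
- grinder: dark upright coffee grinder with its bean hopper off, fixed to the worktop, its column 140 x 132 mm, 206 mm tall, on a 250 x 130 mm base plate that sticks out to the front. Origin: under the middle of the column, on the worktop, on the axis of the collar; its -x is the front (chute and fork), z up. It stands anywhere and turned a little, so read it
- collar_axis (a point): point on the vertical axis of the collar and of the index ring, level with the collar's flat top, 240 mm above the worktop
- collar (a joint): angle (rad) of the aluminium adjusting collar; grows clockwise seen from above (finer: it screws the upper burr down); range -0.6 to 2.6. At angle q its lever points (60 degrees - q) counter-clockwise of the grinder's +x. Starts at 0 to 0.4 and stays where it is left. Where the burrs begin to rub is hidden, somewhere between about 0.75 and 1.65: it has to be felt
- lever_knob (a point): grip point of the collar's lever: an upright black knob, 16 mm across, 226 to 275 mm above the worktop, 92 mm from the axis, on an 8 mm radial rod whose top is at 236 mm. The point is on the knob's axis at 255 mm. Free-running drag at the knob is about 1.2 N; once the burrs touch it climbs by about 3 N for each further 0.1 rad
- rib_end (a point): outer end of the zero rib, a raised black bar 19 mm long, 7 mm wide and 5 mm high on the collar's flat top, exactly opposite the lever. This point turns with the collar, 50 mm from the axis
- index_ring (a joint): angle (rad) of the black index ring (130 mm across, top at 223 mm) around the collar's foot; it turns on the same axis but independently; grows counter-clockwise seen from above, range 0 to 2.3. At value v its tab points (95 degrees + v) counter-clockwise of the grinder's +x. Moves with about 1.2 N at its peg and stays where it is left
- index_peg (a point): grip point of the index ring: an upright black peg of 12 mm diameter, 39 mm tall (223 to 262 mm above the worktop), on the ring's tab, 70 mm from the axis. This point is on the peg's axis, 247 mm above the worktop
- tab_root (a point): inner end of the index ring's tab, 50 mm from the axis, right under the collar's rim. In line with the rib when it lies straight below rib_end (horizontal distance 0)
- upper_burr: the upper burr, hidden inside: it turns with the collar and goes down 4 mm per rad of clockwise turn. Not reachable
- burr_chamber: the fixed chamber inside the grinder that carries the sprung lower burr at a height that is not known. Not reachable
- dosing_cup: steel cup, 58 mm across, 70 mm tall, stands on the grinder's base plate under the chute; leave alone
- brush: dark wooden grinder brush, 170 mm long, lying beside the grinder; leave alone
- hopper: the grinder's clear bean hopper standing upside down on its black lid, 132 mm across, 145 mm tall; leave alone
- portafilter: steel portafilter with a black handle, 70 mm bowl, 210 mm long, lying; leave alone
- tamper: steel tamper, 57 mm across, 91 mm tall; leave alone
- milk_jug: steel milk jug with handle, 76 mm across, 95 mm tall; leave alone
- espresso_cup: white cup with handle, 66 mm across, 58 mm tall; leave alone
- canister: white coffee canister, 90 mm across, 130 mm tall; leave alone

How it is judged:
By the outcome, as a careful person would: the job done as asked, in the order asked, and still so for the second after the job is handed in, with the robot touching nothing.
It also fails if it takes over 69 s, if anything falls off the work surface, if the arm or the gripper's body presses on something with over 40 N, if the wrist force passes 120 N, or if a joint passes its speed limit or range.

ROBOT

A 7-joint arm with a two-finger parallel gripper is mounted at the origin on the work surface. World frame = base frame: x ahead of the robot, y to its left, z up, the work surface at z = 0. Lengths are in m, angles in rad, forces in N, time in s.
With the tool pointing down it reaches from about 0.4 to 0.85 m from the base axis. Payload 10.4 kg.
Tool frame: the origin (TCP) lies on the mounting face of the last link; the fingertips stand r.tips_ahead ahead of it and the grasp point (between the pads) lies 164 mm ahead of it (r.tips_ahead is the distance from the TCP to the fingertips, in m); z points along the fingers, y is the line along which they close (so a half turn about z gives the same grasp; the last joint's range is limited). The gripper opens to 87 mm and grips with 3 to 60 N. Pads are 19 mm wide; open, the fingers measure 117 mm over their backs; the gripper's body (75 mm by 190 mm) begins 51 mm behind the grasp point.
Start: joints at [-1.172, 0.332, -0.065, 1.46, 0.022, 1.35, -0.088], TCP at [0.256, 0.57, 0.405] pointing down, gripper open.
Joint ranges: [-2.6, 2.6], [-0.5, 2.12], [-1.47, 1.34], [0.16, 2.42], [-1.27, 4.41], [0.06, 2.06], [-2.6, 2.6]. Speed limits (rad/s): [2.22, 2.22, 2.79, 2.79, 3.14, 3.14, 3.14].

INTERFACE

Orientations are given as a unit quaternion [x, y, z, w].
In Python, from bench import telemetry, imaging, job, r gives the robot as it stands.
- The arm moves only by the tool move_arm, never from a script. Its argument "steps" is a list of rows, each an object of numbers: "dx", "dy", "dz": the shift along the tool's x, y, z in cm; "spin": the turn about the tool's z in rad. In form: [{"dx": .., "dy": .., "dz": .., "spin": ..}, ...]. A call has 1 to 12 rows; each row shifts and turns the commanded pose from where the row before left it, along the tool's axes as they then stand; what a row does not reach is not made up. A row lasts 1/10 s, in which the tool goes at most 50 mm and 8.59 degrees, less where a joint would pass 70% of its speed; a pose out of reach is approached as far as the arm can. A call with a gripper value outside its range is refused whole. "claw" is the finger opening in cm, from 0 to 8.7, set as the call begins (left out, the last holds). The fingers move at their own pace and stop on an object; "squeeze" is the grip in N (left out, the last holds). Time passes only in rows, so rows that do not move let the fingers close. It gives the time, the measured TCP pose, the force, the opening and the grip force at its end, in the units of the state.
- telemetry.read_state(): the state, without advancing time (a new reading comes with each control period).
- imaging.camera(name): name is "scene" or "top" or "wrist"; returns a dict with "img" (480x640x3 uint8, red, green, blue), "camera_matrix" (3x3 intrinsics, pixels), "R" (3x3) and "t" (3): a world point X has camera coordinates R X + t. Camera axes: x right, y down, z forward; pixel columns grow to the right and rows downward; lengths in m; the calibration is good to about 2 mm. A picture is of the moment at which its call begins. There is no depth.
- job.close_job(): hands the job in; it is judged then, once.
The state is a dict: "time": time; "joint_positions": joint angles; "joint_vel": joint speeds; "joint_torque": joint torques, N m; "ee_pos": TCP position; "eef_rot": TCP orientation; "ft_force": force on the tool from outside, world axes, zero at the start; "torque": the same for the moment, N m; "width": finger opening in m; "grip_force": force on a finger pad.
Only numpy, scipy, OpenCV 4.12 (cv2) and the standard library are available. Lean on these libraries where they do the work, as an engineer would, in place of code of your own. Each camera call takes 0.05 s, during which the arm holds its last target. There are 200 camera calls.

## Working session

There is one attempt and no reset: what is moved stays moved. The work goes in short steps, Python scripts to look and compute and a tool call to move; the robot and the scene stay as the last step left them, time stands still between calls to the robot, and variables do not carry over. Pictures are saved under pics/ and viewed, at most 10 in all, crops included, and the job is handed in when it is done.

Besides the shell and the picture viewer there is one more tool, called after "Request:" as name([rows], argument=value, ...), one row to a line, values as JSON. move_arm: Moves the arm, as the interface text tells. Its arguments: {"type":"object","properties":{"steps":{"type":"array","items":{"type":"object","properties":{"dx":{"type":"number"},"dy":{"type":"number"},"dz":{"type":"number"},"spin":{"type":"number"}}}},"claw":{"type":"number"},"squeeze":{"type":"number"}},"required":["steps"]}

```bash
mkdir -p pics; ls
python3 - <<'E'
from bench import telemetry, imaging, job, r
import cv2,numpy as np,pickle
s=telemetry.read_state();print(s['ee_pos'],s['eef_rot'],s['time'],r.tips_ahead,s['width'],s['ft_force'])
for n in('top','scene'):
    c=imaging.camera(n);cv2.imwrite(f'pics/{n}0.png',c['img'][:,:,::-1]);pickle.dump(c,open(f'{n}0.pkl','wb'))
    print(n,c['camera_matrix'].tolist(),c['R'].tolist(),c['t'].tolist())
E
```

```text
pics
[0.25585139 0.57009609 0.40394799] [ 2.09353421e-01  9.77839774e-01 -7.15074243e-04 -1.02072056e-04] 0.0 0.1822 0.087139772673988 [-0.1755662  -0.21096067  0.2682668 ]
top [[533.9050324717623, 0.0, 321.5867412825741], [0.0, 533.9050324717623, 236.04772898095257], [0.0, 0.0, 1.0]] [[-0.008161707752170611, -0.9999661555690134, 0.0010364569919702298], [-0.9944887954220966, 0.008008650286317266, -0.10453658355092187], [0.10452474494814874, -0.0018839419098042947, -0.9945205017778191]] [0.0031477700135761175, 0.5704425352719158, 1.3319836224682133]
scene [[461.96710494281206, 0.0, 317.1334316789438], [0.0, 461.96710494281206, 243.4633327145754], [0.0, 0.0, 1.0]] [[0.32827300038119506, 0.9445710047634565, -0.004738584269822925], [0.49857814415184615, -0.17753063863739627, -0.8484708047535279], [-0.8022821644501571, 0.27616750226113235, -0.5292209739796966]] [-0.17473444843928135, -0.13026540639183362, 1.4656824038936005]
```

View pics/top0.png

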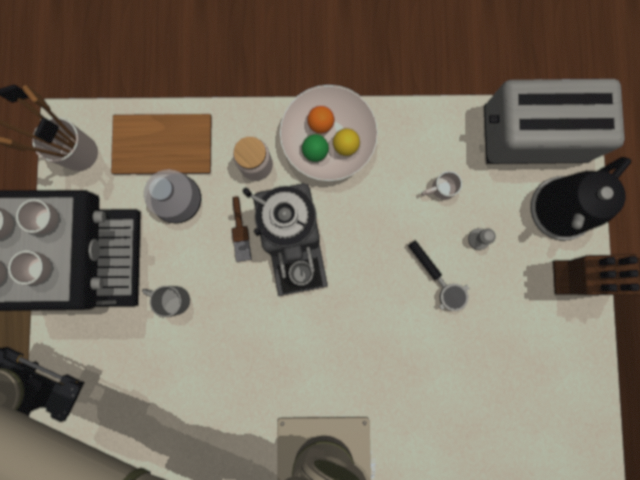

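View pics/scene0.png

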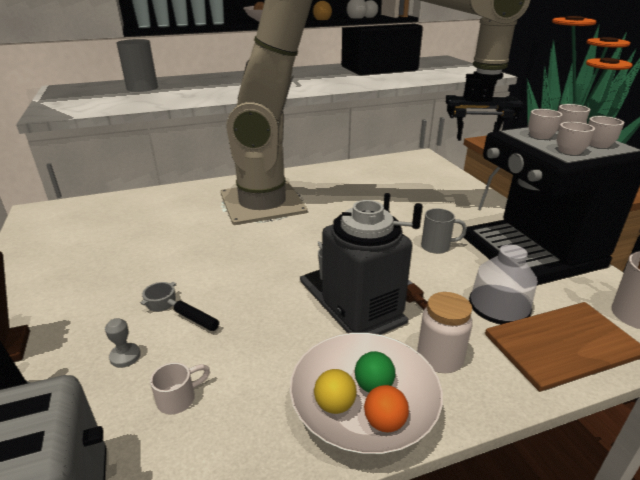

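Top view: grinder collar near (284,213), lever knob near (248,192), fork and cup toward (300,272), so the front faces the robot. In the scene view the knob is near (417,215) and the index peg probably near (387,203). Next I'll enlarge the collar in both views.

```bash
cat > h.py <<'E'
import numpy as np,pickle,cv2
def ray(c,u,v):
    d=c['R'].T@np.linalg.inv(c['camera_matrix'])@[u,v,1.]; return -c['R'].T@c['t'],d
def plane(c,u,v,z):
    o,d=ray(c,u,v); return o+d*(z-o[2])/d[2]
def proj(c,X):
    p=c['camera_matrix']@(c['R']@np.asarray(X,float)+c['t']); return p[:2]/p[2]
E
python3 - <<'E'
from h import *
T=pickle.load(open('top0.pkl','rb'));S=pickle.load(open('scene0.pkl','rb'))
a=cv2.resize(T['img'][165:300,225:345],None,fx=4,fy=4,interpolation=cv2.INTER_CUBIC)[:540]
b=cv2.resize(S['img'][185:285,300:440],None,fx=2.25,fy=2.25,interpolation=cv2.INTER_CUBIC)
o=np.zeros((540,800,3),np.uint8);o[:a.shape[0],:480]=a;o[:b.shape[0],485:485+b.shape[1]]=b
o=np.clip(o.astype(float)**.7*255**.3,0,255).astype(np.uint8)
cv2.imwrite('pics/z.png',o[:,:,::-1])
E
```

```text
(no output)
```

View pics/z.png

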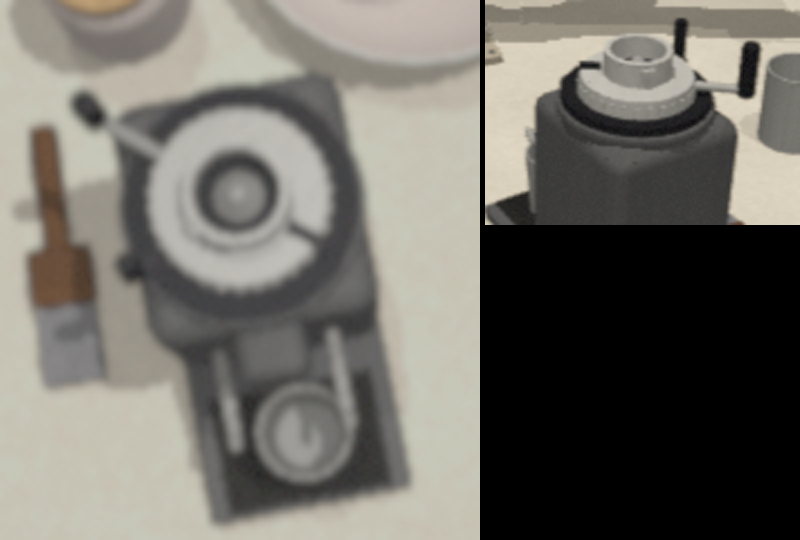

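The zoom shows the collar disc centred near crop (241,198), knob (88,108), peg (132,265) and rib end (316,243). These convert to full-image pixels below.

Run:
```python
from h import *
T=pickle.load(open('top0.pkl','rb'));S=pickle.load(open('scene0.pkl','rb'))
f=lambda u,v:((u-1.5)/4+225,(v-1.5)/4+165)
g=T['img'].max(2)
m=((g>125)&(T['img'].astype(int).ptp(2)<25) if False else (g>120)).astype(np.uint8)
m2=np.zeros_like(m);m2[185:245,258:312]=m[185:245,258:312]
n,l,st,ce=cv2.connectedComponentsWithStats(m2)
yy,xx=np.mgrid[:480,:640]
for i in range(1,n):
    if st[i,4]>150: print(st[i],ce[i])
def tri(a,b):
    o1,d1=ray(T,*a);o2,d2=ray(S,*b)
    A=np.stack([d1,-d2],1);k=np.linalg.lstsq(A,o2-o1,rcond=None)[0]
    p,q=o1+d1*k[0],o2+d2*k[1];return (p+q)/2,np.linalg.norm(p-q)
c=plane(T,*f(241,198),.24);kn=plane(T,*f(88,108),.255);pg=plane(T,*f(132,265),.250);rb=plane(T,*f(316,243),.245)
print('axis',c,'edges',[np.linalg.norm(plane(T,*f(*p),.24)-c) for p in((148,198),(334,198),(241,105),(241,291))])
for n_,p in(('knob',kn),('peg',pg),('rib',rb)):
    d=p-c;print(n_,p,np.hypot(*d[:2]),np.degrees(np.arctan2(d[1],d[0])))
print(tri(f(88,108),(417.8,216)),tri(f(132,265),(387.1,202)))
# column top corners & base front edge
print([plane(T,*f(*p),.206) for p in((118,112),(332,75))],[plane(T,*f(*p),.012) for p in((215,523),(410,486))])
for p in((118,112),(332,75)):pass
a=plane(T,*f(215,523),.012)-plane(T,*f(410,486),.012);print('yaw',np.degrees(np.arctan2(-a[0],a[1])))
```

```text
[ 263  192   44   45 1120] [284.4        214.20535714]
axis [0.59671397 0.07798366 0.24      ] edges [np.float64(0.05031376151850194), np.float64(0.05031834800687788), np.float64(0.05105212750795505), np.float64(0.05058491682537387)]
knob [0.64390762 0.15897737 0.255     ] 0.09374018714545984 59.77137423608873
peg [0.55953835 0.13560623 0.25      ] 0.06857394995865422 122.82837371815882
rib [0.57122614 0.03736079 0.245     ] 0.04795672163852014 -122.10521373469201
(array([0.64472322, 0.15985687, 0.25200105]), np.float64(0.001017849227154385)) (array([0.56083883, 0.13773993, 0.24477819]), np.float64(0.0032931854488272446))
[array([0.65086736, 0.14903148, 0.206     ]), array([0.67094886, 0.02919293, 0.206     ])] [array([0.42084112, 0.1101111 , 0.012     ]), array([ 0.44335202, -0.01463281,  0.012     ])]
yaw 10.229327821395117
```

Checks out: knob radius is 92 to 94 mm, peg 69 to 70 mm and rib 48 mm. The yaw is about 10.2°, so the collar starts near 0.18 rad. First move is up and toward the grinder, clear of the coffee machine.

Request:
move_arm([
  {"dx":-2.6,"dy":-2.3,"dz":-0.8},
  {"dx":-2.6,"dy":-2.3,"dz":-0.8},
  {"dx":-2.6,"dy":-2.3,"dz":-0.8},
  {"dx":-2.6,"dy":-2.3,"dz":-0.8},
  {"dx":-2.6,"dy":-2.3,"dz":-0.8},
  {"dx":-2.6,"dy":-2.3,"dz":-0.8},
  {"dx":-2.6,"dy":-2.3,"dz":-0.8},
  {"dx":-2.6,"dy":-2.3,"dz":-0.8},
  {"dx":-2.6,"dy":-2.3,"dz":-0.8},
  {"dx":-2.6,"dy":-2.3,"dz":-0.8},
])

```text
$.steps[0]: bad value
```

Request:
move_arm([
  {"spin":0.13},
  {"spin":0.13},
  {"spin":0.13},
  {"spin":0.13},
  {"spin":0.13},
  {"spin":0.13},
  {"spin":0.13},
  {"spin":0.13},
  {"spin":0.13},
  {"spin":0.13},
  {"spin":0.1},
  {"spin":0.1},
], claw=5)

```text
$.steps[0]: bad value
```

```bash
cat >> h.py <<'E'
from scipy.spatial.transform import Rotation
AX=np.array([.597,.078])
def go(X,yang=None):
    "shift in cm along present tool axes, to bring grasp point to X; spin to bring tool y to yang deg (done last)"
    from bench import telemetry
    s=telemetry.read_state();M=Rotation.from_quat(s['eef_rot']).as_matrix()
    g=s['ee_pos']+M[:,2]*.164
    a=np.degrees(np.arctan2(M[1,1],M[0,1]))
    print('t',s['time'],'grasp',g.round(4),'yang',a.round(1),'F',s['ft_force'].round(2),'w',s['width'],s['grip_force'],'q',np.round(s['joint_positions'],2))
    print('z',M[:,2].round(4))
    d=M.T@(np.asarray(X)-g)*100
    print('shift cm',d.round(2),'spin',None if yang is None else np.radians((a-yang+180)%360-180).round(3))
E
python3 -c "
from h import *
go([.6445,.1595,.34],-20)"
```

```text
t 0.1 grasp [0.2557 0.57   0.2401] yang 65.8 F [ 0.73 -0.38  0.1 ] w 0.08710425781131595 0.0 q [-1.17  0.33 -0.06  1.46  0.02  1.35 -0.09]
z [-5.0e-04 -1.1e-03 -1.0e+00]
shift cm [-52.27 -21.55  -9.97] spin 1.498
```

Request:
move_arm([
  {"dx":-2.6,"dy":-2.3,"dz":-0.8,"spin":0},
  {"dx":-2.6,"dy":-2.3,"dz":-0.8,"spin":0},
  {"dx":-2.6,"dy":-2.3,"dz":-0.8,"spin":0},
  {"dx":-2.6,"dy":-2.3,"dz":-0.8,"spin":0},
  {"dx":-2.6,"dy":-2.3,"dz":-0.8,"spin":0},
  {"dx":-2.6,"dy":-2.3,"dz":-0.8,"spin":0},
  {"dx":-2.6,"dy":-2.3,"dz":-0.8,"spin":0},
  {"dx":-2.6,"dy":-2.3,"dz":-0.8,"spin":0},
  {"dx":-2.6,"dy":-2.3,"dz":-0.8,"spin":0},
  {"dx":-2.6,"dy":-2.3,"dz":-0.8,"spin":0},
])

```text
time: 1.1
ee_pos: [0.3992, 0.2524, 0.4849]
eef_rot: [0.209, 0.978, -0.0, -0.0]
ft_force: [0.6, 1.3, -0.1]
width: 0.087
grip_force: 0.0
```

Request:
move_arm([
  {"dx":0,"dy":0,"dz":0,"spin":0.13},
  {"dx":0,"dy":0,"dz":0,"spin":0.13},
  {"dx":0,"dy":0,"dz":0,"spin":0.13},
  {"dx":0,"dy":0,"dz":0,"spin":0.13},
  {"dx":0,"dy":0,"dz":0,"spin":0.13},
  {"dx":0,"dy":0,"dz":0,"spin":0.13},
  {"dx":0,"dy":0,"dz":0,"spin":0.13},
  {"dx":0,"dy":0,"dz":0,"spin":0.13},
  {"dx":0,"dy":0,"dz":0,"spin":0.13},
  {"dx":0,"dy":0,"dz":0,"spin":0.13},
  {"dx":0,"dy":0,"dz":0,"spin":0.1},
  {"dx":0,"dy":0,"dz":0,"spin":0.1},
], claw=5)

```text
time: 2.3
ee_pos: [0.3988, 0.2539, 0.4844]
eef_rot: [0.821, 0.571, -0.0, 0.0]
ft_force: [0.4, 0.1, 0.9]
width: 0.0499
grip_force: 0.0
```

```bash
python3 -c "
from h import *
go([.6445,.1595,.34],-20)"
```

```text
t 2.3 grasp [0.3988 0.2538 0.3204] yang -20.3 F [0.4  0.1  0.93] w 0.04990536889069362 0.0 q [-0.8  -0.04  0.13  1.72  0.01  1.46 -1.02]
z [-5.e-04 -4.e-04 -1.e+00]
shift cm [-0.3  26.32 -1.97] spin -0.006
```

Request:
move_arm([
  {"dx":0,"dy":3.3,"dz":-0.3,"spin":0},
  {"dx":0,"dy":3.3,"dz":-0.3,"spin":0},
  {"dx":0,"dy":3.3,"dz":-0.3,"spin":0},
  {"dx":0,"dy":3.3,"dz":-0.3,"spin":0},
  {"dx":-0.1,"dy":3.3,"dz":-0.3,"spin":0},
  {"dx":-0.1,"dy":3.3,"dz":-0.3,"spin":0},
  {"dx":-0.1,"dy":3.3,"dz":-0.2,"spin":0},
  {"dx":0,"dy":3.2,"dz":0,"spin":0},
  {"dx":0,"dy":0,"dz":0,"spin":0},
  {"dx":0,"dy":0,"dz":0,"spin":0},
])

```text
time: 3.3
ee_pos: [0.6452, 0.1605, 0.5037]
eef_rot: [0.82, 0.572, -0.001, -0.0]
ft_force: [-0.2, 1.5, -0.4]
width: 0.0499
grip_force: 0.0
```

```bash
python3 -c "
from h import *
from bench import imaging
c=imaging.camera('wrist');cv2.imwrite('pics/w1.png',c['img'][:,:,::-1]);pickle.dump(c,open('w1.pkl','wb'))
go([.6445,.1595,.257],-20)
print(proj(c,[.6445,.1595,.275]),proj(c,[.597,.078,.24]),proj(c,[.5605,.137,.262]))"
```

```text
t 3.35 grasp [0.6444 0.1611 0.3403] yang -20.1 F [-0.21  0.36  0.83] w 0.050118133989560054 0.0 q [-0.53  0.4   0.32  1.19 -0.13  1.57 -0.58]
z [-1.e-03  1.e-04 -1.e+00]
shift cm [-0.15  0.07  8.33] spin -0.002
[321.71926481 264.90706108] [300.79387171 362.23203942] [219.00425318 327.11502765]
```

View pics/w1.png

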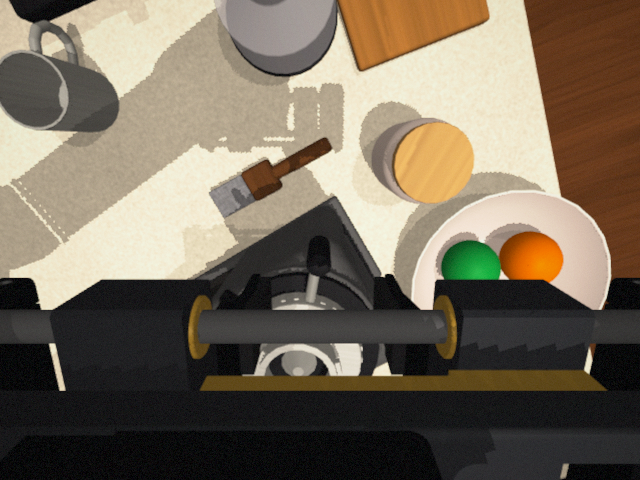

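The wrist view shows the knob between the fingers at about (319,243 to 272), the rod going down to the collar and the brush at (270,175). I'll compare that with projections at several heights.

```bash
python3 -c "
from h import *
c=pickle.load(open('w1.pkl','rb'))
print(-c['R'].T@c['t'],c['R'][2])
for z in(.226,.255,.275):print(proj(c,[.6445,.1595,z]))
print('top if at 275',plane(c,319,243,.275),plane(c,319,238,.275),'throat',proj(c,[.597,.078,.26]))
for r_ in (0,):
  print(plane(c,298,362,.24))
"
```

```text
[0.67031867 0.22861784 0.48455575] [-0.0924866  -0.24959331 -0.96392396]
[321.83282644 243.19245026]
[321.7709948  255.01554634]
[321.71926481 264.90706108]
top if at 275 [0.64781636 0.17330781 0.275     ] [0.64891087 0.17626419 0.275     ] throat [299.19944618 378.5618162 ]
[0.59502254 0.07894733 0.24      ]
```

Consistent with the knob's expected 243 to 265 span. Descending and gripping lightly.

Request:
move_arm([
  {"dx":-0.1,"dy":0,"dz":1.5,"spin":0},
  {"dx":0,"dy":0,"dz":1.5,"spin":0},
  {"dx":0,"dy":0,"dz":1.5,"spin":0},
  {"dx":0,"dy":0,"dz":1.5,"spin":0},
  {"dx":0,"dy":0,"dz":1.2,"spin":0},
  {"dx":0,"dy":0,"dz":1.0,"spin":0},
  {"dx":0,"dy":0,"dz":0,"spin":0},
  {"dx":0,"dy":0,"dz":0,"spin":0},
])

```text
time: 4.15
ee_pos: [0.6446, 0.1598, 0.423]
eef_rot: [0.82, 0.573, 0.0, 0.0]
ft_force: [-0.2, -0.0, -0.5]
width: 0.0498
grip_force: 0.0
```

Request:
move_arm([
  {"dx":0,"dy":0,"dz":0,"spin":0},
  {"dx":0,"dy":0,"dz":0,"spin":0},
  {"dx":0,"dy":0,"dz":0,"spin":0},
  {"dx":0,"dy":0,"dz":0,"spin":0},
  {"dx":0,"dy":0,"dz":0,"spin":0},
  {"dx":0,"dy":0,"dz":0,"spin":0},
  {"dx":0,"dy":0,"dz":0,"spin":0},
  {"dx":0,"dy":0,"dz":0,"spin":0},
], claw=1.2, squeeze=10)

```text
time: 4.95
ee_pos: [0.6444, 0.1597, 0.4228]
eef_rot: [0.82, 0.573, -0.0, -0.0]
ft_force: [-1.8, -1.7, 0.4]
width: 0.0155
grip_force: 10.0
```

```bash
cat >> h.py <<'E'
def feel(n=6):
    "average force; radial/tangential (ccw +) at the grasp point about AX"
    from bench import telemetry,imaging
    F=[]
    for i in range(n):
        imaging.camera('wrist');s=telemetry.read_state();F.append(s['ft_force'])
    M=Rotation.from_quat(s['eef_rot']).as_matrix();g=(s['ee_pos']+M[:,2]*.164)
    F=np.array(F);d=g[:2]-AX;rr=np.hypot(*d);e=d/rr
    ft=F[:,:2]@[-e[1],e[0]];fr=F[:,:2]@e
    print(f"t {s['time']:.2f} grasp {g.round(4)} r {rr:.4f} ang {np.degrees(np.arctan2(d[1],d[0])):.2f} yang {np.degrees(np.arctan2(M[1,1],M[0,1])):.1f} Ft {ft.mean():.2f}+-{ft.std()/n**.5:.2f} Fr {fr.mean():.2f} Fz {F[:,2].mean():.2f} w {s['width']:.4f} grip {s['grip_force']:.1f}")
E
python3 -c "
from h import *
feel()"
```

```text
t 5.25 grasp [0.6445 0.1597 0.2588] r 0.0945 ang 59.84 yang -20.1 Ft 1.21+-0.17 Fr -1.34 Fz 1.48 w 0.0155 grip 10.0
```

Request:
move_arm([
  {"dx":-0.2,"dy":0.9,"dz":0,"spin":0.1},
  {"dx":-0.2,"dy":0.9,"dz":0,"spin":0.1},
  {"dx":-0.2,"dy":0.9,"dz":0,"spin":0.1},
  {"dx":-0.2,"dy":0.9,"dz":0,"spin":0.1},
  {"dx":0,"dy":0,"dz":0,"spin":0},
  {"dx":0,"dy":0,"dz":0,"spin":0},
])

```text
time: 5.85
ee_pos: [0.6719, 0.1347, 0.4227]
eef_rot: [0.917, 0.399, -0.001, 0.0]
ft_force: [-5.3, -4.8, 3.4]
width: 0.0154
grip_force: 10.0
```

```bash
python3 -c "
from h import *
feel()"
```

```text
t 6.15 grasp [0.6716 0.1347 0.2587] r 0.0937 ang 37.24 yang -42.9 Ft -0.97+-0.14 Fr -6.39 Fz 2.75 w 0.0158 grip 10.0
```

Request:
move_arm([
  {"dx":-0.2,"dy":0,"dz":0,"spin":0},
  {"dx":-0.1,"dy":0.45,"dz":0,"spin":0.05},
  {"dx":-0.1,"dy":0.45,"dz":0,"spin":0.05},
  {"dx":0,"dy":0,"dz":0,"spin":0},
])

```text
time: 6.55
ee_pos: [0.6761, 0.1269, 0.4229]
eef_rot: [0.936, 0.353, 0.001, -0.0]
ft_force: [4.7, 0.7, -0.5]
width: 0.0154
grip_force: 10.0
```

```bash
python3 -c "
from h import *
feel()"
```

```text
t 6.85 grasp [0.6762 0.1273 0.2589] r 0.0933 ang 31.87 yang -48.6 Ft -1.59+-0.27 Fr 5.19 Fz -1.36 w 0.0155 grip 10.0
```

Request:
move_arm([
  {"dx":0.09,"dy":0,"dz":0,"spin":0},
  {"dx":-0.05,"dy":0.27,"dz":0,"spin":0.03},
  {"dx":-0.05,"dy":0.27,"dz":0,"spin":0.03},
])

```text
time: 7.15
ee_pos: [0.679, 0.1224, 0.4228]
eef_rot: [0.946, 0.323, -0.0, -0.0]
ft_force: [-0.2, 0.3, 0.8]
width: 0.0156
grip_force: 10.0
```

```bash
python3 -c "
from h import *
feel(1);feel(4)"
```

```text
t 7.20 grasp [0.6793 0.1218 0.2588] r 0.0932 ang 28.01 yang -52.4 Ft 0.14+-0.00 Fr 1.18 Fz 0.63 w 0.0157 grip 10.0
t 7.40 grasp [0.6793 0.1218 0.2588] r 0.0932 ang 28.05 yang -52.2 Ft -0.89+-0.23 Fr 0.84 Fz 1.10 w 0.0157 grip 10.0
```

Request:
move_arm([
  {"dx":-0.05,"dy":0.27,"dz":0,"spin":0.03},
  {"dx":-0.05,"dy":0.27,"dz":0,"spin":0.03},
])

```text
time: 7.6
ee_pos: [0.6815, 0.1173, 0.4228]
eef_rot: [0.956, 0.294, -0.0, -0.0]
ft_force: [-0.6, -0.2, 2.2]
width: 0.0155
grip_force: 10.0
```

```bash
python3 -c "
from h import *
feel(1);feel(4)"
```

```text
t 7.65 grasp [0.6817 0.1167 0.2588] r 0.0931 ang 24.56 yang -55.9 Ft -0.04+-0.00 Fr -0.23 Fz 1.12 w 0.0151 grip 10.0
t 7.85 grasp [0.6816 0.1168 0.2588] r 0.0931 ang 24.64 yang -55.7 Ft -1.32+-0.21 Fr -0.46 Fz 2.06 w 0.0156 grip 10.0
```

Request:
move_arm([
  {"dx":-0.02,"dy":0.09,"dz":0,"spin":0.01},
  {"dx":-0.02,"dy":0.09,"dz":0,"spin":0.01},
  {"dx":-0.01,"dy":0.09,"dz":0,"spin":0.01},
  {"dx":-0.02,"dy":0.09,"dz":0,"spin":0.01},
  {"dx":-0.02,"dy":0.09,"dz":0,"spin":0.01},
  {"dx":-0.01,"dy":0.09,"dz":0,"spin":0.01},
])

```text
time: 8.45
ee_pos: [0.6836, 0.1121, 0.4228]
eef_rot: [0.964, 0.266, -0.0, -0.0]
ft_force: [-4.6, -1.5, 4.0]
width: 0.0154
grip_force: 10.0
```

```bash
python3 -c "
from h import *
feel(1);feel(4)"
```

```text
t 8.50 grasp [0.6836 0.1119 0.2588] r 0.0930 ang 21.40 yang -59.2 Ft 0.27+-0.00 Fr -3.88 Fz 3.08 w 0.0153 grip 10.0
t 8.70 grasp [0.6836 0.112  0.2588] r 0.0931 ang 21.43 yang -59.1 Ft -0.08+-0.12 Fr -4.38 Fz 3.31 w 0.0157 grip 10.0
```

Request:
move_arm([
  {"dx":-0.02,"dy":0.09,"dz":0,"spin":0.01},
  {"dx":-0.02,"dy":0.09,"dz":0,"spin":0.01},
  {"dx":-0.01,"dy":0.09,"dz":0,"spin":0.01},
  {"dx":-0.02,"dy":0.09,"dz":0,"spin":0.01},
  {"dx":-0.02,"dy":0.09,"dz":0,"spin":0.01},
  {"dx":-0.01,"dy":0.09,"dz":0,"spin":0.01},
])

```text
time: 9.3
ee_pos: [0.6854, 0.107, 0.4228]
eef_rot: [0.971, 0.237, -0.0, -0.0]
ft_force: [-5.8, -0.8, 4.8]
width: 0.0153
grip_force: 10.0
```

```bash
python3 -c "
from h import *
feel(1);feel(4)"
```

```text
t 9.35 grasp [0.6853 0.1068 0.2587] r 0.0929 ang 18.05 yang -62.6 Ft 0.09+-0.00 Fr -6.40 Fz 3.89 w 0.0155 grip 10.0
t 9.55 grasp [0.6854 0.1068 0.2587] r 0.0929 ang 18.06 yang -62.6 Ft 0.30+-0.36 Fr -5.77 Fz 4.19 w 0.0152 grip 10.0
```

```bash
sed -i 's/AX=np.array(.*/AX=np.array([.597,.0808])/' h.py; echo ok
```

```text
ok
```

Request:
move_arm([
  {"dx":-0.09,"dy":0,"dz":0,"spin":0},
  {"dx":-0.02,"dy":0.09,"dz":0,"spin":0.01},
  {"dx":-0.02,"dy":0.09,"dz":0,"spin":0.01},
  {"dx":-0.02,"dy":0.09,"dz":0,"spin":0.01},
  {"dx":-0.02,"dy":0.09,"dz":0,"spin":0.01},
  {"dx":-0.02,"dy":0.09,"dz":0,"spin":0.01},
])

```text
time: 10.15
ee_pos: [0.6861, 0.1023, 0.4229]
eef_rot: [0.977, 0.213, 0.001, -0.0]
ft_force: [5.0, 0.4, 0.7]
width: 0.0155
grip_force: 10.0
```

```bash
python3 -c "
from h import *
feel(1);feel(5)"
```

```text
t 10.20 grasp [0.6864 0.1022 0.2588] r 0.0919 ang 13.46 yang -65.5 Ft 0.17+-0.00 Fr 5.81 Fz 0.60 w 0.0157 grip 10.0
t 10.45 grasp [0.6864 0.1022 0.2589] r 0.0919 ang 13.47 yang -65.4 Ft -0.03+-0.11 Fr 5.90 Fz 0.42 w 0.0157 grip 10.0
```

Request:
move_arm([
  {"dx":-0.02,"dy":0.09,"dz":0,"spin":0.01},
  {"dx":-0.02,"dy":0.09,"dz":0,"spin":0.01},
  {"dx":-0.02,"dy":0.09,"dz":0,"spin":0.01},
  {"dx":-0.02,"dy":0.09,"dz":0,"spin":0.01},
  {"dx":-0.02,"dy":0.09,"dz":0,"spin":0.01},
])

```text
time: 10.95
ee_pos: [0.687, 0.0979, 0.4229]
eef_rot: [0.982, 0.188, 0.001, -0.0]
ft_force: [5.9, 2.3, -0.0]
width: 0.0156
grip_force: 10.0
```

```bash
python3 -c "
from h import *
feel(1);feel(5)"
```

```text
t 11.00 grasp [0.6874 0.0978 0.2589] r 0.0919 ang 10.64 yang -68.3 Ft 0.22+-0.00 Fr 6.42 Fz -0.32 w 0.0156 grip 10.0
t 11.25 grasp [0.6874 0.0978 0.2588] r 0.0919 ang 10.66 yang -68.3 Ft 0.68+-0.16 Fr 6.17 Fz -0.42 w 0.0157 grip 10.0
```

Request:
move_arm([
  {"dx":0.03,"dy":0.09,"dz":0,"spin":0.01},
  {"dx":-0.02,"dy":0.09,"dz":0,"spin":0.01},
  {"dx":-0.02,"dy":0.09,"dz":0,"spin":0.01},
  {"dx":-0.02,"dy":0.09,"dz":0,"spin":0.01},
  {"dx":-0.02,"dy":0.09,"dz":0,"spin":0.01},
])

```text
time: 11.75
ee_pos: [0.6879, 0.0935, 0.4229]
eef_rot: [0.986, 0.164, 0.001, -0.0]
ft_force: [4.3, 2.4, 2.3]
width: 0.0156
grip_force: 10.0
```

```bash
python3 -c "
from h import *
feel(1);feel(5)"
```

```text
t 11.80 grasp [0.6881 0.0935 0.2588] r 0.0919 ang 7.92 yang -71.2 Ft 2.33+-0.00 Fr 5.53 Fz 1.16 w 0.0154 grip 10.0
t 12.05 grasp [0.6881 0.0934 0.2588] r 0.0920 ang 7.89 yang -71.1 Ft 1.24+-0.03 Fr 5.65 Fz 0.85 w 0.0156 grip 10.0
```

Request:
move_arm([
  {"dx":-0.02,"dy":0.09,"dz":0,"spin":0.01},
  {"dx":-0.02,"dy":0.09,"dz":0,"spin":0.01},
  {"dx":-0.02,"dy":0.09,"dz":0,"spin":0.01},
  {"dx":-0.02,"dy":0.09,"dz":0,"spin":0.01},
  {"dx":-0.02,"dy":0.09,"dz":0,"spin":0.01},
])

```text
time: 12.55
ee_pos: [0.6884, 0.0893, 0.4228]
eef_rot: [0.99, 0.139, 0.001, -0.001]
ft_force: [5.1, 4.2, -0.1]
width: 0.0157
grip_force: 10.0
```

```bash
python3 -c "
from h import *
feel(1);feel(5)"
```

```text
t 12.60 grasp [0.6885 0.0894 0.2589] r 0.0919 ang 5.38 yang -74.0 Ft 3.47+-0.00 Fr 6.91 Fz 1.19 w 0.0157 grip 10.0
t 12.85 grasp [0.6885 0.0894 0.2588] r 0.0919 ang 5.34 yang -74.0 Ft 2.83+-0.30 Fr 5.68 Fz 0.18 w 0.0158 grip 10.0
```

Request:
move_arm([
  {"dx":0.02,"dy":0.09,"dz":0,"spin":0.01},
  {"dx":-0.02,"dy":0.09,"dz":0,"spin":0.01},
  {"dx":-0.02,"dy":0.09,"dz":0,"spin":0.01},
])

```text
time: 13.15
ee_pos: [0.6887, 0.0868, 0.4228]
eef_rot: [0.992, 0.125, 0.0, -0.001]
ft_force: [3.7, 4.0, 2.6]
width: 0.0158
grip_force: 10.0
```

```bash
python3 -c "
from h import *
feel(1);feel(8)"
```

```text
t 13.20 grasp [0.6888 0.0868 0.2588] r 0.0920 ang 3.76 yang -75.7 Ft 4.23+-0.00 Fr 3.28 Fz 1.94 w 0.0155 grip 10.0
t 13.60 grasp [0.6888 0.0868 0.2588] r 0.0920 ang 3.75 yang -75.7 Ft 3.81+-0.21 Fr 3.85 Fz 1.23 w 0.0153 grip 10.0
```

Drag climbs about 3.5 N per 0.1 rad beyond a lever angle of roughly 10°, so the burrs are touching and are about 0.1 rad past onset. I'll ease back 0.05 rad to a light touch, then release.

Request:
move_arm([
  {"dx":0.01,"dy":-0.09,"dz":0,"spin":-0.01},
  {"dx":0.01,"dy":-0.09,"dz":0,"spin":-0.01},
  {"dx":0.01,"dy":-0.09,"dz":0,"spin":-0.01},
  {"dx":0.01,"dy":-0.09,"dz":0,"spin":-0.01},
  {"dx":0.01,"dy":-0.09,"dz":0,"spin":-0.01},
  {"dx":0,"dy":0,"dz":0,"spin":0},
  {"dx":0,"dy":0,"dz":0,"spin":0},
])

```text
time: 14.3
ee_pos: [0.6883, 0.089, 0.4228]
eef_rot: [0.989, 0.148, 0.0, 0.001]
ft_force: [6.9, -1.9, 1.5]
width: 0.0153
grip_force: 10.0
```

```bash
python3 -c "
from h import *
feel(1);feel(5)"
```

```text
t 14.35 grasp [0.6885 0.0887 0.2588] r 0.0918 ang 4.92 yang -72.9 Ft -2.29+-0.00 Fr 5.84 Fz -0.24 w 0.0159 grip 10.0
t 14.60 grasp [0.6885 0.0887 0.2589] r 0.0918 ang 4.93 yang -72.9 Ft -2.40+-0.26 Fr 6.36 Fz 0.17 w 0.0156 grip 10.0
```

Request:
move_arm([
  {"dx":-0.02,"dy":-0.09,"dz":0,"spin":-0.01},
  {"dx":0.01,"dy":-0.09,"dz":0,"spin":-0.01},
  {"dx":0.01,"dy":-0.09,"dz":0,"spin":-0.01},
  {"dx":0.01,"dy":-0.09,"dz":0,"spin":-0.01},
  {"dx":0,"dy":0,"dz":0,"spin":0},
])

```text
time: 15.1
ee_pos: [0.6876, 0.0925, 0.4229]
eef_rot: [0.986, 0.168, 0.001, 0.001]
ft_force: [9.9, -2.9, -1.2]
width: 0.0156
grip_force: 10.0
```

```bash
python3 -c "
from h import *
feel(1);feel(5)"
```

```text
t 15.15 grasp [0.688  0.0921 0.2589] r 0.0917 ang 7.11 yang -70.6 Ft -2.53+-0.00 Fr 9.04 Fz -0.56 w 0.0152 grip 10.0
t 15.40 grasp [0.688  0.0921 0.2589] r 0.0917 ang 7.11 yang -70.6 Ft -2.71+-0.15 Fr 9.02 Fz -0.93 w 0.0158 grip 10.0
```

Request:
move_arm([
  {"dx":0.07,"dy":0.08,"dz":0,"spin":0},
  {"dx":0,"dy":0,"dz":0,"spin":0},
  {"dx":0,"dy":0,"dz":0,"spin":0},
])

```text
time: 15.7
ee_pos: [0.688, 0.0924, 0.4228]
eef_rot: [0.986, 0.168, 0.0, 0.001]
ft_force: [4.2, -2.9, 1.0]
width: 0.0157
grip_force: 10.0
```

```bash
python3 -c "
from h import *
feel(3)"
```

```text
t 15.85 grasp [0.6881 0.0922 0.2588] r 0.0918 ang 7.11 yang -70.6 Ft -3.27+-0.17 Fr 4.64 Fz 1.06 w 0.0157 grip 10.0
```

Request:
move_arm([
  {"dx":0,"dy":0,"dz":0,"spin":0},
  {"dx":0,"dy":0,"dz":0,"spin":0},
  {"dx":0,"dy":0,"dz":0,"spin":0},
  {"dx":0,"dy":0,"dz":0,"spin":0},
  {"dx":0,"dy":0,"dz":0,"spin":0},
  {"dx":0,"dy":0,"dz":0,"spin":0},
  {"dx":0,"dy":0,"dz":-1.5,"spin":0},
  {"dx":0,"dy":0,"dz":-2,"spin":0},
  {"dx":0,"dy":0,"dz":-2,"spin":0},
  {"dx":0,"dy":0,"dz":-2,"spin":0},
  {"dx":0,"dy":0,"dz":0,"spin":0},
  {"dx":0,"dy":0,"dz":0,"spin":0},
], claw=4)

```text
time: 17.05
ee_pos: [0.6879, 0.0933, 0.4985]
eef_rot: [0.986, 0.169, 0.001, -0.0]
ft_force: [0.7, -0.0, -1.0]
width: 0.0399
grip_force: 0.0
```

```bash
python3 -c "
from h import *
feel(3)
go([.5605,.137,.34],35)"
```

```text
t 17.20 grasp [0.6876 0.0935 0.3328] r 0.0915 ang 7.96 yang -70.5 Ft -0.23+-0.12 Fr 0.18 Fz -0.22 w 0.0402 grip 0.0
t 17.2 grasp [0.6876 0.0935 0.3328] yang -70.5 F [-0.79 -0.48 -0.99] w 0.04021312057422675 0.0 q [-0.51  0.5   0.5   1.11 -0.23  1.59 -1.3 ]
z [-1.5e-03 -1.0e-04 -1.0e+00]
shift cm [-10.53  -8.34  -0.7 ] spin -1.842
```

Request:
move_arm([
  {"dx":-1.75,"dy":-1.4,"dz":-0.2,"spin":0},
  {"dx":-1.75,"dy":-1.4,"dz":-0.2,"spin":0},
  {"dx":-1.75,"dy":-1.4,"dz":-0.2,"spin":0},
  {"dx":-1.75,"dy":-1.4,"dz":-0.1,"spin":0},
  {"dx":-1.75,"dy":-1.4,"dz":0,"spin":0},
  {"dx":-1.75,"dy":-1.4,"dz":0,"spin":0},
  {"dx":0,"dy":0,"dz":0,"spin":-0.14},
  {"dx":0,"dy":0,"dz":0,"spin":-0.14},
  {"dx":0,"dy":0,"dz":0,"spin":-0.14},
  {"dx":0,"dy":0,"dz":0,"spin":-0.14},
  {"dx":0,"dy":0,"dz":0,"spin":-0.14},
  {"dx":0,"dy":0,"dz":0,"spin":-0.14},
])

```text
time: 18.4
ee_pos: [0.5608, 0.1377, 0.504]
eef_rot: [0.829, 0.559, -0.001, -0.0]
ft_force: [-0.6, -0.3, 0.5]
width: 0.0402
grip_force: 0.0
```

Request:
move_arm([
  {"dx":0,"dy":0,"dz":0,"spin":-0.14},
  {"dx":0,"dy":0,"dz":0,"spin":-0.14},
  {"dx":0,"dy":0,"dz":0,"spin":-0.14},
  {"dx":0,"dy":0,"dz":0,"spin":-0.14},
  {"dx":0,"dy":0,"dz":0,"spin":-0.14},
  {"dx":0,"dy":0,"dz":0,"spin":-0.14},
  {"dx":0,"dy":0,"dz":0,"spin":-0.14},
  {"dx":0,"dy":0,"dz":0,"spin":0},
  {"dx":0,"dy":0,"dz":0,"spin":0},
])

```text
time: 19.3
ee_pos: [0.5608, 0.1376, 0.5043]
eef_rot: [0.473, 0.881, -0.0, -0.0]
ft_force: [0.3, -0.4, 0.1]
width: 0.0402
grip_force: 0.0
```

```bash
python3 -c "
from h import *
from bench import imaging
go([.5605,.137,.25],35)
c=imaging.camera('wrist');t=imaging.camera('top')
pickle.dump((c,t),open('p2.pkl','wb'))
o=np.zeros((480,800,3),np.uint8);o[:400,:400]=c['img'][80:480,120:520]
a=cv2.resize(t['img'][165:265,235:335],None,fx=4,fy=4,interpolation=cv2.INTER_CUBIC);o[:400,400:]=a
cv2.imwrite('pics/p2.png',o[:,:,::-1])
print(proj(c,[.5605,.137,.262]),proj(c,[.5605,.137,.223]))"
```

```text
t 19.3 grasp [0.5607 0.1376 0.3403] yang 33.5 F [ 0.28 -0.42  0.06] w 0.040190303087093655 0.0 q [-0.58  0.19  0.3   1.44 -0.06  1.52  0.31]
z [-7.e-04 -2.e-04 -1.e+00]
shift cm [-0.04 -0.04  9.03] spin -0.026
[320.89183923 256.76012471] [321.11549217 240.88006569]
```

View pics/p2.png

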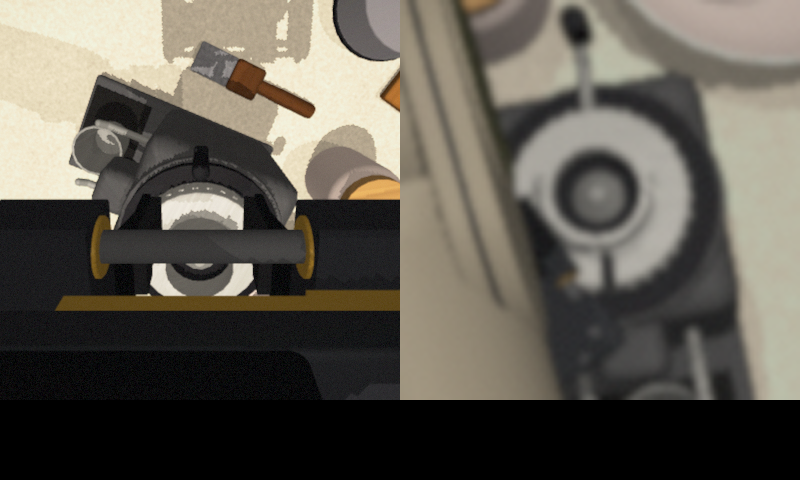

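Wrist view: the peg sits at about (322, 232 to 255) between the fingers, as predicted. Top view: the lever points up at crop (574,25) and the rib end is at crop (609,285). Descending on the peg.

Request:
move_arm([
  {"dx":0,"dy":0,"dz":1.5,"spin":0},
  {"dx":0,"dy":0,"dz":1.5,"spin":0},
  {"dx":0,"dy":0,"dz":1.5,"spin":0},
  {"dx":0,"dy":0,"dz":1.5,"spin":0},
  {"dx":0,"dy":0,"dz":1.5,"spin":0},
  {"dx":0,"dy":0,"dz":1.5,"spin":0},
  {"dx":0,"dy":0,"dz":0,"spin":0},
  {"dx":0,"dy":0,"dz":0,"spin":0},
])

```text
time: 20.2
ee_pos: [0.5609, 0.1377, 0.4148]
eef_rot: [0.472, 0.882, -0.0, -0.0]
ft_force: [-0.0, 0.4, 0.0]
width: 0.0401
grip_force: 0.0
```

Request:
move_arm([
  {"dx":0,"dy":0,"dz":0,"spin":0},
  {"dx":0,"dy":0,"dz":0,"spin":0},
  {"dx":0,"dy":0,"dz":0,"spin":0},
  {"dx":0,"dy":0,"dz":0,"spin":0},
  {"dx":0,"dy":0,"dz":0,"spin":0},
  {"dx":0,"dy":0,"dz":0,"spin":0},
], claw=0.8)

```text
time: 20.8
ee_pos: [0.5609, 0.1376, 0.4149]
eef_rot: [0.471, 0.882, 0.0, -0.0]
ft_force: [-1.3, 0.1, 2.0]
width: 0.0114
grip_force: 10.0
```

```bash
python3 -c "
from h import *
feel(4)
T=pickle.load(open('p2.pkl','rb'))[1]
f=lambda u,v:((u-401.5)/4+235,(v-1.5)/4+165)
k=plane(T,*f(574,25),.255);r_=plane(T,*f(608.5,285),.245)
print(k,r_)
for c in(np.array([.5967,.078]),AX):
  for p in(k,r_):d=p[:2]-c;print(np.hypot(*d),np.degrees(np.arctan2(d[1],d[0])))
d=k-r_;print('line',np.degrees(np.arctan2(d[1],d[0])),np.hypot(*d[:2]))
"
```

```text
t 21.00 grasp [0.5609 0.1377 0.2509] r 0.0674 ang 122.44 yang 33.7 Ft 1.40+-0.26 Fr 0.37 Fz 1.65 w 0.0118 grip 10.0
[0.68871575 0.09142409 0.255     ] [0.54881633 0.07367099 0.245     ]
0.09298980797397388 8.30027113357044
0.048078961960827116 -174.83411716621376
0.09232903134198518 6.607530873235551
0.04870820501038846 -171.58386839489023
line 7.232122897052432 0.14102135069627583
```

```bash
sed -i 's/AX=np.array(.*/AX=np.array([.5974,.0798])/' h.py; echo ok
```

```text
ok
```

Request:
move_arm([
  {"dx":-0.03,"dy":-0.7,"dz":0,"spin":-0.1},
  {"dx":-0.03,"dy":-0.7,"dz":0,"spin":-0.1},
  {"dx":-0.03,"dy":-0.7,"dz":0,"spin":-0.1},
  {"dx":-0.03,"dy":-0.7,"dz":0,"spin":-0.1},
  {"dx":-0.03,"dy":-0.7,"dz":0,"spin":-0.1},
  {"dx":0,"dy":0,"dz":0,"spin":0},
])

```text
time: 21.6
ee_pos: [0.537, 0.112, 0.4149]
eef_rot: [0.237, 0.971, 0.0, -0.001]
ft_force: [-4.6, 1.5, 3.1]
width: 0.0112
grip_force: 10.0
```

```bash
python3 -c "
from h import *
feel(4)
go([.528,.071,.251],97)"
```

```text
t 21.80 grasp [0.5372 0.1128 0.2508] r 0.0686 ang 151.29 yang 62.3 Ft 0.56+-0.27 Fr 5.51 Fz 3.58 w 0.0113 grip 10.0
t 21.8 grasp [0.5372 0.1128 0.2508] yang 62.3 F [-6.3   2.07  4.33] w 0.011338916627464113 10.000049925874919 q [-0.52  0.16  0.26  1.66 -0.04  1.33  0.83]
z [-8.e-04  7.e-04 -1.e+00]
shift cm [-1.13 -4.13 -0.02] spin -0.606
```

Request:
move_arm([
  {"dx":0.05,"dy":0,"dz":0,"spin":0},
  {"dx":-0.03,"dy":-0.7,"dz":0,"spin":-0.1},
  {"dx":-0.03,"dy":-0.7,"dz":0,"spin":-0.1},
  {"dx":-0.03,"dy":-0.7,"dz":0,"spin":-0.1},
  {"dx":-0.03,"dy":-0.7,"dz":0,"spin":-0.1},
  {"dx":-0.03,"dy":-0.7,"dz":0,"spin":-0.1},
  {"dx":-0.03,"dy":-0.7,"dz":0,"spin":-0.1},
  {"dx":0,"dy":0,"dz":0,"spin":0},
  {"dx":0,"dy":0,"dz":0,"spin":0},
])

```text
time: 22.7
ee_pos: [0.5294, 0.0714, 0.4148]
eef_rot: [-0.057, 0.998, -0.0, -0.0]
ft_force: [-4.5, -0.7, 3.7]
width: 0.0117
grip_force: 10.0
```

```bash
python3 -c "
from h import *
feel(4)
go([.528,.071,.251],97)"
```

```text
t 22.90 grasp [0.5294 0.0716 0.2508] r 0.0685 ang -173.13 yang 96.7 Ft 0.86+-0.30 Fr 3.05 Fz 3.97 w 0.0115 grip 10.0
t 22.9 grasp [0.5294 0.0716 0.2508] yang 96.7 F [-2.37 -0.39  4.32] w 0.011450843287151893 10.000113334972411 q [-0.45  0.12  0.25  1.7  -0.03  1.32  1.49]
z [ 1.e-04 -2.e-04 -1.e+00]
shift cm [ 0.14 -0.04 -0.02] spin -0.006
```

Request:
move_arm([
  {"dx":0,"dy":0,"dz":0,"spin":0},
  {"dx":0,"dy":0,"dz":0,"spin":0},
  {"dx":0,"dy":0,"dz":0,"spin":0},
  {"dx":0,"dy":0,"dz":0,"spin":0},
  {"dx":0,"dy":0,"dz":-1.5,"spin":0},
  {"dx":0,"dy":0,"dz":-2,"spin":0},
  {"dx":0,"dy":0,"dz":-2.5,"spin":0},
  {"dx":0,"dy":0,"dz":-2.5,"spin":0},
  {"dx":0,"dy":-3.5,"dz":0,"spin":0},
  {"dx":0,"dy":-4,"dz":0,"spin":0},
  {"dx":0,"dy":-4,"dz":0,"spin":0},
  {"dx":0,"dy":-4,"dz":0,"spin":0},
], claw=4)

```text
time: 24.1
ee_pos: [0.5476, -0.0839, 0.4998]
eef_rot: [-0.059, 0.998, 0.0, 0.0]
ft_force: [1.1, 0.5, 0.5]
width: 0.0396
grip_force: 0.0
```

```bash
python3 -c "
from h import *
from bench import imaging
go([.69,.095,.34],-20)
t=imaging.camera('top');s=imaging.camera('scene')
pickle.dump((t,s),open('p3.pkl','wb'))
o=np.zeros((560,800,3),np.uint8)
o[:560,:400]=cv2.resize(t['img'][165:263,250:320],(400,560),interpolation=cv2.INTER_CUBIC)
b=cv2.resize(s['img'][185:265,325:425],(400,320),interpolation=cv2.INTER_CUBIC);o[:320,400:]=b
o=(255*(o/255.)**.6).astype(np.uint8)
cv2.imwrite('pics/p3.png',o[:,:,::-1])"
```

```text
t 24.1 grasp [ 0.5476 -0.0839  0.3358] yang 96.8 F [1.08 0.52 0.52] w 0.03958601662012139 0.0 q [-0.27  0.14  0.39  1.51 -0.05  1.5   1.8 ]
z [ 6.e-04  1.e-04 -1.e+00]
shift cm [-16.25  16.08  -0.41] spin 2.038
```

View pics/p3.png

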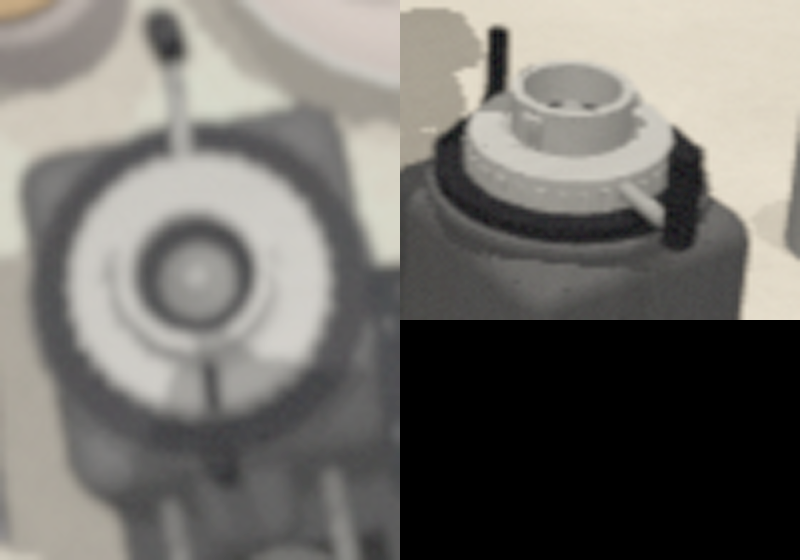

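The tab's peg shows at crop (223,467), the rib end at (211,408) and the knob at (165,38), nearly in one line. Checking the angles.

```bash
python3 -c "
from h import *
T=pickle.load(open('p3.pkl','rb'))[0]
f=lambda u,v:((u-2.4)/5.714+250,(v-2.4)/5.714+165)
c=plane(T,*f(200,284),.24);k=plane(T,*f(165,38),.255);r_=plane(T,*f(211.5,410),.245);p=plane(T,*f(223,467),.247)
print(c)
for q in(k,r_,p):d=(q-c)[:2];print(q,np.hypot(*d),np.degrees(np.arctan2(d[1],d[0])))
d=k-r_;print('lever-rib',np.degrees(np.arctan2(d[1],d[0])))
d=k-p;print('lever-peg',np.degrees(np.arctan2(d[1],d[0])),np.hypot(*d[:2]))
g=T['img'].max(2).astype(int)
x0,x1,y0,y1=283,298,226,252
for y in range(y0,y1):print(y,*g[y,x0:x1])
"
```

```text
[0.59637489 0.07861863 0.24      ]
[0.68793045 0.09070997 0.255     ] 0.09235053116231597 7.523261689594595
[0.54782972 0.07400626 0.245     ] 0.04876379093321515 -174.5725117066292
[0.52614593 0.06960494 0.247     ] 0.07080503797430027 -172.68623253778566
lever-rib 6.799074044868487
lever-peg 7.43234696119705 0.1631553012380506
226 124 109 97 94 93 95 96 98 100 110 123 145 164 175 176
227 104 94 84 79 83 91 97 102 105 110 117 131 148 156 159
228 98 89 74 63 72 87 100 107 110 115 119 124 131 135 135
229 103 91 68 50 59 83 104 113 118 121 123 123 124 124 125
230 112 99 72 45 53 82 108 119 123 124 124 124 124 123 120
231 119 106 78 47 52 82 110 122 125 124 125 123 122 119 112
232 122 111 82 51 51 81 110 122 123 123 122 121 117 111 99
233 123 111 86 53 50 77 108 120 121 119 117 110 104 95 82
234 121 112 87 56 46 72 102 113 114 109 102 94 84 77 64
235 114 107 86 58 45 66 91 99 98 93 83 73 62 55 47
236 101 94 78 59 48 58 74 78 77 74 65 55 43 37 33
237 81 76 65 54 49 50 56 57 55 53 47 40 34 32 32
238 58 54 49 45 42 41 41 39 37 35 34 32 29 31 30
239 40 39 35 33 34 32 31 31 31 33 32 33 33 31 33
240 30 32 32 33 31 29 31 30 30 32 32 32 33 31 33
241 31 31 29 30 27 30 30 30 31 32 33 32 29 28 34
242 32 33 31 31 28 32 28 30 32 31 32 35 35 35 39
243 33 32 30 29 29 28 28 28 31 34 36 38 39 39 42
244 39 36 31 30 28 30 26 28 30 34 40 42 41 43 43
245 44 42 35 32 32 31 29 27 30 39 43 44 43 43 44
246 47 44 39 30 28 30 27 25 30 39 43 43 45 46 46
247 43 43 38 33 31 28 25 23 27 40 45 48 50 50 49
248 40 43 43 37 31 26 21 23 29 38 46 53 53 53 55
249 40 43 45 45 38 30 27 26 32 39 47 53 54 54 56
250 39 45 50 49 46 40 35 35 38 42 48 54 55 56 55
251 40 43 49 51 51 49 44 44 44 44 48 51 55 55 55
```

Lever, rib and peg are collinear within about 0.3 to 0.5°. Now back to the lever; the present gripper orientation, 97°, is already tangential there.

Request:
move_arm([
  {"dx":-2,"dy":2,"dz":-0.1,"spin":0},
  {"dx":-2,"dy":2,"dz":-0.1,"spin":0},
  {"dx":-2,"dy":2,"dz":-0.1,"spin":0},
  {"dx":-2,"dy":2,"dz":0,"spin":0},
  {"dx":-2,"dy":2,"dz":0,"spin":0},
  {"dx":-2,"dy":2,"dz":0,"spin":0},
  {"dx":-2,"dy":2,"dz":0,"spin":0},
  {"dx":-2,"dy":1.7,"dz":0,"spin":0},
  {"dx":0,"dy":0,"dz":0,"spin":0},
  {"dx":0,"dy":0,"dz":0,"spin":0},
])

```text
time: 25.2
ee_pos: [0.6881, 0.0931, 0.5019]
eef_rot: [-0.059, 0.998, -0.0, -0.001]
ft_force: [-0.5, 0.5, 0.3]
width: 0.0399
grip_force: 0.0
```

```bash
python3 -c "
from h import *
go([.6885,.0913,.258],97)"
```

```text
t 25.2 grasp [0.688  0.093  0.3379] yang 96.8 F [-0.46  0.47  0.29] w 0.03985368643394805 0.0 q [-0.39  0.48  0.31  1.09 -0.14  1.6   1.57]
z [-1.e-03 -4.e-04 -1.e+00]
shift cm [-0.04 -0.17  7.99] spin -0.003
```

Request:
move_arm([
  {"dx":0,"dy":-0.15,"dz":1.4,"spin":0},
  {"dx":0,"dy":0,"dz":1.4,"spin":0},
  {"dx":0,"dy":0,"dz":1.4,"spin":0},
  {"dx":0,"dy":0,"dz":1.4,"spin":0},
  {"dx":0,"dy":0,"dz":1.4,"spin":0},
  {"dx":0,"dy":0,"dz":1.0,"spin":0},
  {"dx":0,"dy":0,"dz":0,"spin":0},
  {"dx":0,"dy":0,"dz":0,"spin":0},
])

```text
time: 26.0
ee_pos: [0.6882, 0.0909, 0.4229]
eef_rot: [-0.059, 0.998, 0.0, 0.0]
ft_force: [-0.4, 0.6, -0.3]
width: 0.0402
grip_force: 0.0
```

Request:
move_arm([
  {"dx":0,"dy":0,"dz":0,"spin":0},
  {"dx":0,"dy":0,"dz":0,"spin":0},
  {"dx":0,"dy":0,"dz":0,"spin":0},
  {"dx":0,"dy":0,"dz":0,"spin":0},
  {"dx":0,"dy":0,"dz":0,"spin":0},
  {"dx":0,"dy":0,"dz":0,"spin":0},
], claw=1.2)

```text
time: 26.6
ee_pos: [0.6882, 0.0911, 0.423]
eef_rot: [-0.059, 0.998, 0.0, 0.0]
ft_force: [0.0, 1.3, 1.6]
width: 0.0156
grip_force: 10.0
```

```bash
python3 -c "
from h import *
feel(4)"
```

```text
t 26.80 grasp [0.6882 0.0911 0.2589] r 0.0915 ang 7.09 yang 96.8 Ft 0.78+-0.08 Fr 0.43 Fz 1.73 w 0.0151 grip 10.0
```

Request:
move_arm([
  {"dx":0.05,"dy":0.92,"dz":0,"spin":-0.1},
  {"dx":0.05,"dy":0.92,"dz":0,"spin":-0.1},
  {"dx":0.05,"dy":0.92,"dz":0,"spin":-0.1},
  {"dx":0.05,"dy":0.92,"dz":0,"spin":-0.1},
  {"dx":0,"dy":0,"dz":0,"spin":0},
])

```text
time: 27.3
ee_pos: [0.6763, 0.1266, 0.423]
eef_rot: [-0.258, 0.966, 0.0, 0.0]
ft_force: [1.4, 1.3, 0.3]
width: 0.0156
grip_force: 10.0
```

```bash
python3 -c "
from h import *
feel(4)"
```

```text
t 27.50 grasp [0.6769 0.1255 0.259 ] r 0.0917 ang 29.88 yang 119.5 Ft 0.95+-0.31 Fr 2.74 Fz 2.05 w 0.0155 grip 10.0
```

Request:
move_arm([
  {"dx":0.03,"dy":0.92,"dz":0,"spin":-0.1},
  {"dx":0.04,"dy":0.92,"dz":0,"spin":-0.1},
  {"dx":0.04,"dy":0.92,"dz":0,"spin":-0.1},
  {"dx":0.04,"dy":0.82,"dz":0,"spin":-0.09},
  {"dx":0,"dy":0,"dz":0,"spin":0},
])

```text
time: 28.0
ee_pos: [0.6531, 0.1531, 0.4229]
eef_rot: [-0.439, 0.898, 0.0, 0.0]
ft_force: [0.9, 2.6, 2.7]
width: 0.0155
grip_force: 10.0
```

```bash
python3 -c "
from h import *
feel(4)"
```

```text
t 28.20 grasp [0.6538 0.1527 0.2589] r 0.0922 ang 52.26 yang 141.9 Ft 0.72+-0.18 Fr 2.75 Fz 2.72 w 0.0156 grip 10.0
```

Lever at 52.3°, backed off 45.2°. Release, lift and move aside for a check.

Request:
move_arm([
  {"dx":0,"dy":0,"dz":0,"spin":0},
  {"dx":0,"dy":0,"dz":0,"spin":0},
  {"dx":0,"dy":0,"dz":0,"spin":0},
  {"dx":0,"dy":0,"dz":0,"spin":0},
  {"dx":0,"dy":0,"dz":0,"spin":0},
  {"dx":0,"dy":0,"dz":-1.5,"spin":0},
  {"dx":0,"dy":0,"dz":-2,"spin":0},
  {"dx":0,"dy":0,"dz":-3,"spin":0},
  {"dx":0,"dy":0,"dz":-3,"spin":0},
  {"dx":0,"dy":0,"dz":0,"spin":0},
], claw=4)

```text
time: 29.2
ee_pos: [0.6533, 0.1524, 0.524]
eef_rot: [-0.439, 0.899, -0.001, 0.004]
ft_force: [1.0, -0.6, 0.1]
width: 0.0399
grip_force: 0.0
```

```bash
python3 -c "
from h import *
go([.54,-.16,.37])"
```

```text
t 29.2 grasp [0.6546 0.1528 0.36  ] yang 142.0 F [ 0.99 -0.55  0.15] w 0.03994532806278829 0.0 q [-0.4   0.41  0.16  1.12 -0.06  1.61  2.22]
z [ 0.0077  0.0023 -1.    ]
shift cm [ 31.7  -10.22  -1.16] spin None
```

Request:
move_arm([
  {"dx":0,"dy":0,"dz":0,"spin":0.14},
  {"dx":0,"dy":0,"dz":0,"spin":0.14},
  {"dx":0,"dy":0,"dz":0,"spin":0.14},
  {"dx":0,"dy":0,"dz":0,"spin":0.14},
  {"dx":2.7,"dy":-3.2,"dz":0,"spin":0},
  {"dx":2.7,"dy":-3.2,"dz":0,"spin":0},
  {"dx":2.7,"dy":-3.2,"dz":0,"spin":0},
  {"dx":2.7,"dy":-3.2,"dz":0,"spin":0},
  {"dx":2.7,"dy":-3.2,"dz":0,"spin":0},
  {"dx":2.7,"dy":-3.2,"dz":0,"spin":0},
  {"dx":2.7,"dy":-3.2,"dz":0,"spin":0},
  {"dx":2.7,"dy":-3.2,"dz":0,"spin":0},
])

```text
time: 30.4
ee_pos: [0.5367, -0.1632, 0.5186]
eef_rot: [-0.173, 0.985, 0.0, 0.001]
ft_force: [0.8, 0.1, 0.1]
width: 0.0399
grip_force: 0.0
```

```bash
python3 -c "
from h import *
from bench import imaging
t=imaging.camera('top')
pickle.dump(t,open('p4.pkl','wb'))
o=cv2.resize(t['img'][165:305,225:335],None,fx=4,fy=4,interpolation=cv2.INTER_CUBIC)
o=(255*(o/255.)**.6).astype(np.uint8)
cv2.imwrite('pics/p4.png',o[:,:,::-1])"
```

```text
(no output)
```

View pics/p4.png

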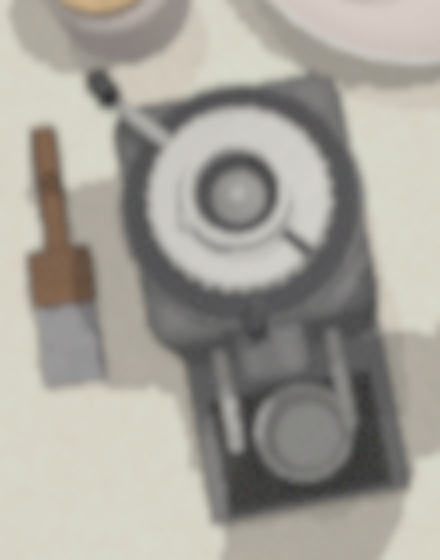

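The knob at (102,87), rib end (311,250) and peg (256,324) show the collar backed off about 45° from the tab. The brush and cup haven't moved and the robot is clear, so I'm handing in.

```bash
python3 -c "
from bench import job
print(job.close_job())"
```

```text
the job is handed in; nothing more can be done
None
```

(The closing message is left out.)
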